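# Click the blue adapter onto the torque driver

## Robot

A 6-joint arm with a two-finger parallel gripper is mounted at the origin on the work surface. World frame = base frame: x ahead of the robot, y to its left, z up, the work surface at z = 0. Lengths are in m, angles in degrees, forces in N, time in s.
With the tool pointing down it reaches from about 0.375 to 0.75 m from the base axis. Payload 9 kg.
Tool frame: the origin (TCP) lies where the fingers leave the gripper's body, on its centre line; the fingertips stand 73 mm ahead of it and the grasp point (between the pads) lies 54 mm ahead of it (robot.tip_reach is the distance from the TCP to the fingertips, in m); z points along the fingers, y is the direction in which the jaws open and shut (so a half turn about z gives the same grasp; the last joint's range is limited). The gripper opens to 85 mm and grips with 20 to 120 N. Pads are 22 mm wide; open, the fingers measure 114 mm over their backs; the gripper's body (76 mm by 85 mm) begins 54 mm behind the grasp point. The pads swing forward as they close: fully open they stand 13 mm farther back than shut.
Start: joints at [52.557, 5.964, 5.575, 89.605, 0, 77.527], TCP at [0.253, 0.544, 0.304] pointing down, gripper open.
Joint ranges: [-171.21, 171.21], [-48.23, 106.86], [-62.78, 66.21], [-105.2, 120.99], [-86.42, 89.51], [-180, 180]. Speed limits (degrees/s): [127.2, 127.2, 147.25, 180, 180, 180].

## Interface

Orientations are given as [roll, pitch, yaw] about the fixed x, y, z axes, in that order (R = Rz(yaw) Ry(pitch) Rx(roll)).
In Python, from plant import robot gives the robot as it stands. Calls block until the motion is done:
- robot.move_pose(position, orientation): joint-space move of the TCP to a pose.
- robot.line_to(position, vel=0.15, rotation=None, guard=None): straight line of the TCP; rotation=None keeps the orientation; vel is the mean speed in m/s. With guard (N) it stops when the force on the tool has changed by that much, and returns True; else False.
- robot.goto_joints(angles): joint-space move.
- robot.set_gripper(opening): finger opening in m; the grip force is fixed at half the most; returns when the fingers have stopped.
- robot.pause(seconds).
- robot.ik(position, orientation): joint angles nearest the present ones, or None.
- robot.observe(): the state.
- robot.grab_frame(name): name is "scene" or "side" or "wrist"; returns the picture (480x640x3 uint8, blue, green, red); there is no depth.
- robot.get_calibration(name): a dict with "vertical_fov" (degrees; the focal length in pixels is half the picture's height over the tangent of half this angle, whatever the lens; pixels are square), "cx", "cy" (the principal point, pixels), "rvec" (rotation vector, rad) and "tvec" (3), from world to camera coordinates, as OpenCV has them. Camera axes: x right, y down, z forward; pixel columns grow to the right and rows downward; lengths in m; the calibration is good to about 2 mm. A picture is of the moment at which its call begins: read the wrist's pose just before it. get_calibration takes no time and is no camera call; for the wrist camera it gives the pose at the moment of the call.
A pose or a line that the arm cannot do raises robot.IKError and nothing moves.
- robot.job_done(): hands the job in, once; it reports no verdict.
The state is a dict: "time": time; "q": joint angles; "qvel": joint speeds; "joint_torque": joint torques, N m; "tool_pos": TCP position; "tcp_rot": TCP orientation; "ft_force": force on the tool from outside, world axes, zero at the start; "torque": the same for the moment, N m; "gripper_width": finger opening in m.
Only numpy, scipy, OpenCV 4.12 (cv2) and the standard library are available. Lean on these libraries where they do the work, as an engineer would, in place of code of your own. Each camera call takes 0.05 s, during which the arm holds its last target. There are 200 camera calls.

## Task

The torque driver for the bone-screw exercise stands upright in its bench stand: fit it with the blue adapter. Take the blue adapter off its peg in the rack, set it on the driver's square drive, find by light pressing and twisting how the square lies, and push the adapter straight down until the spring ball clicks and the adapter sits fully home on the steel collar; then let go. Be gentle, the driver is calibrated: never press on it with more than about 30 N, and leave the other adapters on their pegs and everything else on the table where it is.

Things in the scene. Friction and masses are not known exactly. Their poses are not given: they have to be found in the camera images.
- adapter_blue: The adapter to fit: round, 28 mm in diameter, 45 mm high, about 110 g, bore down; upper 25 mm a blue sleeve, lower 20 mm bare steel. Origin: centre of its underside, the mouth of the bore; z up along the axis, x and y square to the bore's flats. Bore: 13.9 mm square, 20 mm deep, a like dimple 8 mm above the mouth in each side, so all four quarter-turn positions fit
- blue_grip (a point): Point on the blue adapter's axis 32 mm above its mouth, the middle of the blue sleeve, where to grip it (28 mm wide); a grip of about 40 N holds it firmly. Axes as the adapter's
- adapter_yellow: A like adapter with a yellow sleeve, to be left on its peg. Origin: centre of the underside
- adapter_green: A like adapter with a green sleeve, to be left on its peg. Origin: centre of the underside
- rack: Fixed aluminium rack, 70 mm (x) by 230 mm (y), 12 mm thick, with three round pegs, 10 mm in diameter and 12 mm high, standing on it at y = -72, 0 and 72 mm. An adapter stands loosely over each, its underside on the rack; which one stands where changes. Origin: centre of the underside
- driver: The torque driver, fixed upright in a bench stand: base plate 120 mm square and 18 mm thick, black grip 40 mm in diameter, on top a steel collar 34 mm in diameter, its upper face 100 mm above the table, and on it the square drive, pointing up. Origin: centre of the underside of the base plate. The square is not lined up with the stand
- seat (a point): Centre of the collar's upper face, unloaded, on the drive's axis: where the adapter's mouth must rest. x and y as the stand's, not the square's. Collar and square are spring-mounted and give about 1 mm per 8 N of push, 4 mm at most. Passing the spring ball (met with the mouth about 12 mm up) takes 6 to 15 N; as the adapter comes onto the collar the ball snaps into a dimple
- tip (a point): Centre of the top of the square drive, 18 mm above the collar. The square is 12.7 mm wide, its top 2 mm tapering to 8.9 mm. While adapter and square are not turned alike (to about 6 degrees), the mouth stops 14.5 to 18 mm above the collar; once they are, it slips down to the ball, about 12 mm above the collar. x and y as the stand's
- ball (a joint): The spring ball, 9 mm in diameter, in one flat of the square drive, its centre 8 mm above the collar: 0 = fully out, standing 2.6 mm proud of the flat (free, or clicked into a dimple); grows in metres as it is pressed in, about 0.002 while the adapter slides over it
- mark (a point): A point of the stand on the drive's axis, level with the ball, 8 mm above the collar. Square and collar form one spindle that may stand at any angle, which is not reported; four short black marks on the collar's rim lie opposite the flats. It is stiff to turn (about 0.06 N m) and turns with the adapter once that is on, which does no harm. x and y as the stand's
- bottle: White disinfectant bottle, 60 mm in diameter, 140 mm high; not to be disturbed
- jar: Clear jar with a steel cap, 70 mm in diameter, 65 mm high; not to be disturbed
- pegboard: Blue practice board with nine short pegs, 130 by 170 by 37 mm; not to be disturbed
- dish: Round steel dish, 124 mm in diameter, 32 mm high; not to be disturbed
- grasper: White and black training grasper lying on the table, about 310 mm long along its y, 24 mm high; not to be disturbed

How it is judged:
By the outcome, as a careful person would: the job done as asked, in the order asked, and still so for the second after the job is handed in, with the robot touching nothing.
It also fails if it takes over 51 s, if anything falls off the work surface, if the arm or the gripper's body presses on something with over 40 N, if the wrist force passes 120 N, or if a joint passes its speed limit or range.

## Working session

There is one attempt and no reset: what is moved stays moved. The work goes in short steps, each a Python script; the robot and the scene stay as the last script left them, time stands still between calls to the robot, and variables do not carry over. Pictures are saved under pics/ and viewed, about 8 in all and at most 12, crops included, and the job is handed in when it is done.

```bash
ls; mkdir -p pics
python3 - <<'E'
from plant import robot
import cv2,numpy as np
a=robot.grab_frame("scene");b=robot.grab_frame("side")
cv2.imwrite("pics/scene.png",a);cv2.imwrite("pics/side.png",b);cv2.imwrite("pics/wrist.png",robot.grab_frame("wrist"))
for n in("scene","side","wrist"):print(n,robot.get_calibration(n))
o=robot.observe();print({k:o[k] for k in("time","tool_pos","tcp_rot","ft_force","gripper_width")})
E
```

```text
pics
scene {'vertical_fov': 57.789893815855635, 'cx': 315.7624683539838, 'cy': 235.57424965082225, 'rvec': array([ 1.78355394,  1.94996335, -0.65732398]), 'tvec': array([ 0.02420028, -0.37487413,  1.34548819])}
side {'vertical_fov': 44.09033418200062, 'cx': 321.5059588350937, 'cy': 236.76995092791583, 'rvec': array([ 0.43541964, -2.52714313,  1.49592377]), 'tvec': array([0.52050878, 0.16384994, 1.06968381])}
wrist {'vertical_fov': 67.44530401007383, 'cx': 316.92105968279947, 'cy': 243.31903948536979, 'rvec': array([-2.45262083, -1.56200117, -0.21052234]), 'tvec': array([-0.59980676, -0.03392519,  0.37865138])}
{'time': 0.15, 'tool_pos': array([0.25314271, 0.543794  , 0.30331622]), 'tcp_rot': array([-1.79944215e+02, -1.38893901e-02,  1.55030773e+02]), 'ft_force': array([0.21669864, 0.21896558, 0.15872867]), 'gripper_width': 0.08543764587361895}
```

View pics/scene.png

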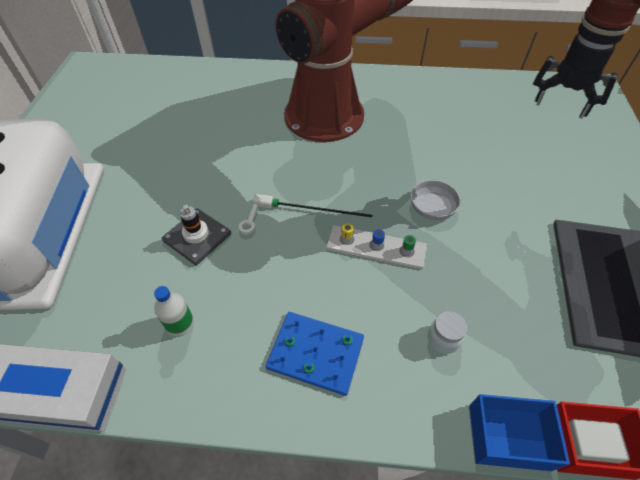

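View pics/side.png

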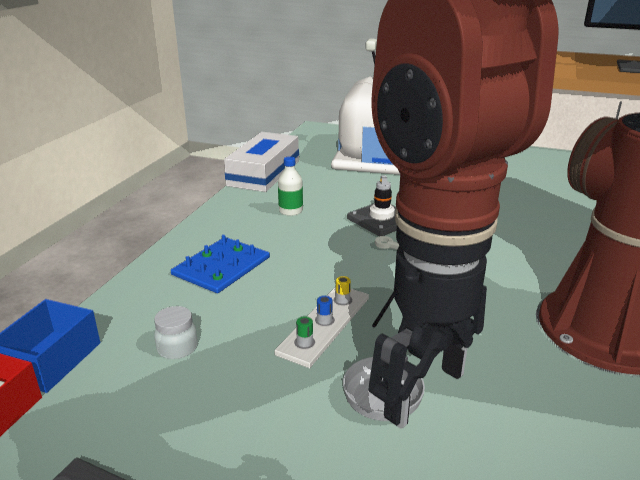

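The scene view shows the rack with yellow (347,232), blue (378,238) and green (409,245), and the driver at about (192,220) with its tip near (188,209). In the side view, blue is at (325,303) and the driver tip at about (382,180).

```bash
cat > h.py <<'E'
import cv2,numpy as np
from plant import robot
def K(c):
    f=240/np.tan(np.radians(c["vertical_fov"]/2));return np.array([[f,0,c["cx"]],[0,f,c["cy"]],[0,0,1]])
def ray(c,uv):
    R=cv2.Rodrigues(np.array(c["rvec"]))[0];t=np.array(c["tvec"])
    d=R.T@np.linalg.solve(K(c),[uv[0],uv[1],1]);return -R.T@t,d
def plane(c,uv,z):
    o,d=ray(c,uv);return o+d*(z-o[2])/d[2]
def proj(c,p):
    return cv2.projectPoints(np.array(p,float).reshape(-1,3),np.array(c["rvec"]),np.array(c["tvec"]),K(c),None)[0].reshape(-1,2)
def tri(c1,u1,c2,u2):
    o,d=ray(c1,u1);p,e=ray(c2,u2)
    s=np.linalg.lstsq(np.c_[d,-e],p-o,rcond=None)[0];a=o+s[0]*d;b=p+s[1]*e
    return (a+b)/2,np.linalg.norm(a-b)
E
python3 - <<'E'
from h import *
S=robot.get_calibration("scene");D=robot.get_calibration("side")
def blob(f,lo,hi,box):
    im=cv2.cvtColor(cv2.imread(f),cv2.COLOR_BGR2HSV);m=cv2.inRange(im,lo,hi);z=np.zeros_like(m);x0,y0,x1,y1=box;z[y0:y1,x0:x1]=m[y0:y1,x0:x1]
    ys,xs=np.nonzero(z);return xs.mean(),ys.mean(),len(xs)
for n,lo,hi in(("yel",(20,100,80),(35,255,255)),("blu",(105,120,50),(125,255,255)),("grn",(50,120,30),(85,255,255))):
    a=blob("pics/scene.png",lo,hi,(325,215,430,270));b=blob("pics/side.png",lo,hi,(290,270,360,350))
    print(n,a,b,tri(S,a[:2],D,b[:2]))
print("tip",tri(S,(188,209),D,(382,178)), plane(S,(188,209),.118))
print("rack corners",[plane(S,p,.012).round(3) for p in((333,229),(427,243),(424,266),(328,250))])
print("base corners",[plane(S,p,.018).round(3) for p in((163,236),(197,213),(230,236),(197,259))])
E
```

```text
yel (np.float64(347.1937984496124), np.float64(230.70542635658916), 129) (np.float64(342.5377358490566), np.float64(285.438679245283), 212) (array([0.47781941, 0.09438597, 0.04314283]), np.float64(0.0019001750318292747))
blu (np.float64(378.0413223140496), np.float64(236.67768595041323), 121) (np.float64(323.92857142857144), np.float64(305.72857142857146), 210) (array([0.48920034, 0.16671277, 0.04272288]), np.float64(0.0013773499581511918))
grn (np.float64(408.8041237113402), np.float64(242.98969072164948), 97) (np.float64(304.4778761061947), np.float64(327.4380530973451), 226) (array([0.50008   , 0.2368123 , 0.04196746]), np.float64(0.002847195659234037))
tip (array([ 0.49851032, -0.26555864,  0.1125473 ]), np.float64(0.0039017233882978814)) [ 0.50513111 -0.26149593  0.118     ]
rack corners [array([0.453, 0.06 , 0.012]), array([0.476, 0.286, 0.012]), array([0.542, 0.275, 0.012]), array([0.516, 0.053, 0.012])]
base corners [array([ 0.513, -0.346,  0.018]), array([ 0.435, -0.283,  0.018]), array([ 0.499, -0.185,  0.018]), array([ 0.571, -0.247,  0.018])]
```

View pics/wrist.png

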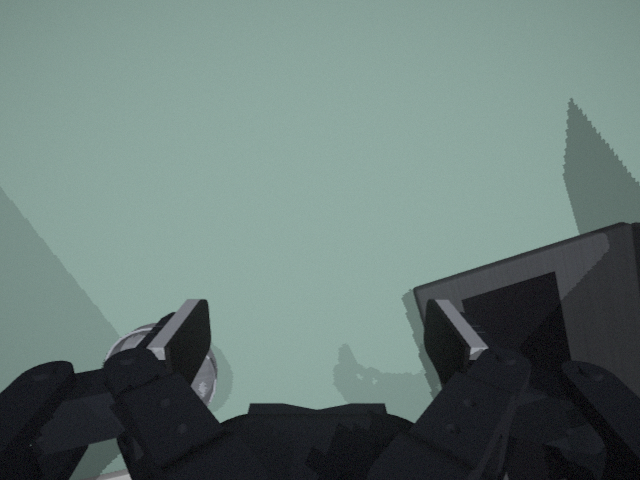

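The wrist view at start shows the fingers at (180,350) and (455,350), with no target in it. The triangulated heights (~43 mm against 44 expected) and the 72 mm peg spacing agree with the given sizes. Next I move over blue and look from near.

Run:
```python
from h import *
from scipy.spatial.transform import Rotation as Ro
c=robot.get_calibration("wrist");o=robot.observe()
R=cv2.Rodrigues(c["rvec"])[0];cp=-R.T@c["tvec"];Rt=Ro.from_euler("xyz",o["tcp_rot"],degrees=True).as_matrix()
print("cam in tool",Rt.T@(cp-o["tool_pos"]),"axis",Rt.T@R.T[:,2], "right",Rt.T@R.T[:,0])
b=np.array([.489,.167])
for yaw in(81.1,-98.9):
    yr=np.radians(yaw);p=np.r_[b-0.0*np.array([np.cos(yr),np.sin(yr)]),.044+.054+.12]
    print(yaw,robot.ik(p,[180,0,yaw]))
    p2=np.array([.5,-.264,.132+.054])
    for d in(-60,0,60):print(d,robot.ik(p2,[180,0,yaw+d-45]))
```

```text
cam in tool [ 6.70935533e-02  4.72400428e-05 -7.06394937e-02] axis [-2.65300969e-01  5.08311592e-04  9.64165513e-01] right [-8.50444515e-04  9.99999349e-01 -7.61212681e-04]
81.1 [  4.33039251  -8.62156093 -17.72711148  80.89444944   0.
 103.23039251]
-60 [-41.08470776   0.60186329 -12.23907558  77.15906113   0.
 162.81529224]
0 [-41.08470776   0.60186329 -12.23907558  77.15906113   0.
 102.81529224]
60 [-41.08470776   0.60186329 -12.23907558  77.15906113   0.
  42.81529224]
-98.9 [  4.33039251  -8.62156093 -17.72711148  80.89444944   0.
 -76.76960749]
-60 [-41.08470776   0.60186329 -12.23907558  77.15906113   0.
 -17.18470776]
0 [-41.08470776   0.60186329 -12.23907558  77.15906113   0.
 -77.18470776]
60 [ -41.08470776    0.60186329  -12.23907558   77.15906113    0.
 -137.18470776]
```

Run:
```python
from h import *
robot.move_pose([.489,.167,.218],[180,0,81.1])
o=robot.observe();c=robot.get_calibration("wrist");im=robot.grab_frame("wrist");cv2.imwrite("pics/w1.png",im)
print(o["time"],o["tool_pos"],o["tcp_rot"])
hsv=cv2.cvtColor(im,cv2.COLOR_BGR2HSV);m=cv2.inRange(hsv,(105,120,40),(125,255,255))
n,l,s,ce=cv2.connectedComponentsWithStats(m)
print(s[s[:,4]>200],ce[s[:,4]>200]);print("proj top/grip",proj(c,[[.489,.167,.057],[.489,.167,.044]]))
```

```text
1.8083 [0.48896527 0.16776854 0.21830209] [ 1.79979312e+02 -1.95225631e-02  8.11971681e+01]
[[     0      0    640    480 297515]
 [   558    217     82    182   8604]
 [   298    223     40     46   1051]] [[311.10345025 237.56839823]
 [609.0190609  305.62935844]
 [317.15033302 244.33682207]]
proj top/grip [[317.02413554 249.52193059]
 [317.03289835 244.34042653]]
```

View pics/w1.png

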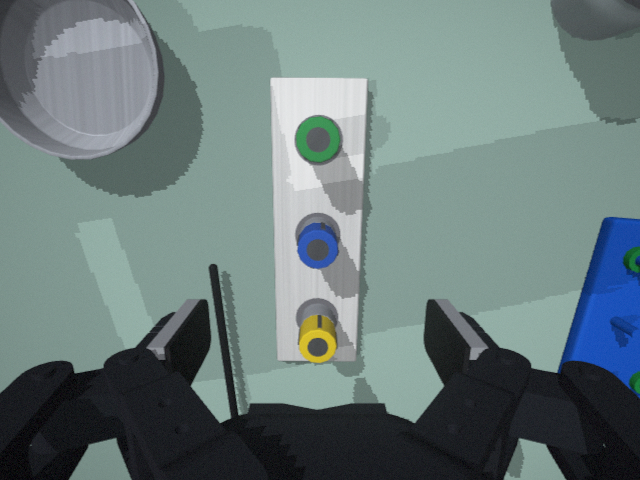

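The wrist view shows the blue cap centred at about (317,249), where I predicted (317,249.5). The rack is upright in the image, so the jaws close across it, clear of its neighbours and of the grasper shaft at (213,270). Now I grasp, lift and look at the driver.

Run:
```python
from h import *
robot.set_gripper(.052)
x,y=.489,.167
robot.line_to([x,y,.098],vel=.12)
o=robot.observe();print(o["time"],o["tool_pos"],o["ft_force"])
robot.set_gripper(0.02)
o=robot.observe();print(o["time"],o["gripper_width"],o["ft_force"])
robot.line_to([x,y,.13],vel=.08)
robot.line_to([x,y,.26],vel=.2)
o=robot.observe();print(o["time"],o["gripper_width"],o["ft_force"],o["tool_pos"])
robot.move_pose([.495,-.325,.26],[180,0,81.1])
robot.pause(.2)
o=robot.observe();c=robot.get_calibration("wrist");im=robot.grab_frame("wrist");cv2.imwrite("pics/w2.png",im)
cv2.imwrite("pics/sc2.png",robot.grab_frame("scene"));np.save("c2.npy",c)
print(o["time"],o["gripper_width"],o["tool_pos"],o["tcp_rot"],o["ft_force"],o["torque"])
```

```text
3.4417 [0.48954464 0.16704589 0.09883734] [0.61586747 0.59126776 0.01639931]
3.7833 0.02680816891083561 [-1.22681016 -0.25232225  5.8096191 ]
5.1333 0.026144937969087765 [-0.57514721  0.3422666  -2.20306054] [0.48853126 0.16696209 0.25847804]
7.125 0.026338766365611173 [ 0.49540814 -0.32424222  0.26012181] [1.79992553e+02 3.36422462e-03 8.11715953e+01] [-0.78374028  0.43497388 -1.29962819] [-0.03666537 -0.00014016  0.04279353]
```

View pics/w2.png

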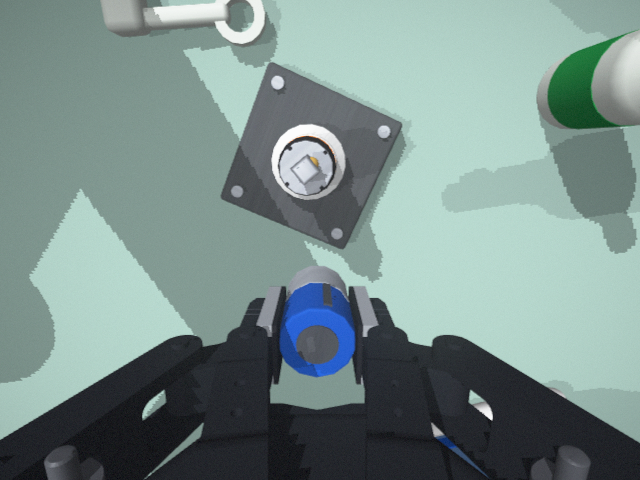

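Blue is held centrally at (317,345), with a dark line on its sleeve at (328,293). The driver is at about (305,167), with the square visibly turned. I'll enlarge that region.

Run:
```python
import cv2
im=cv2.imread("pics/w2.png")
a=cv2.resize(im[120:210,260:350],None,fx=6,fy=6,interpolation=cv2.INTER_CUBIC)
b=cv2.resize(im[260:385,265:370],(454,540),interpolation=cv2.INTER_CUBIC)
cv2.imwrite("pics/w2c.png",cv2.resize(cv2.hconcat([a,b]),(796,432)))
```

```text
(no output)
```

View pics/w2c.png

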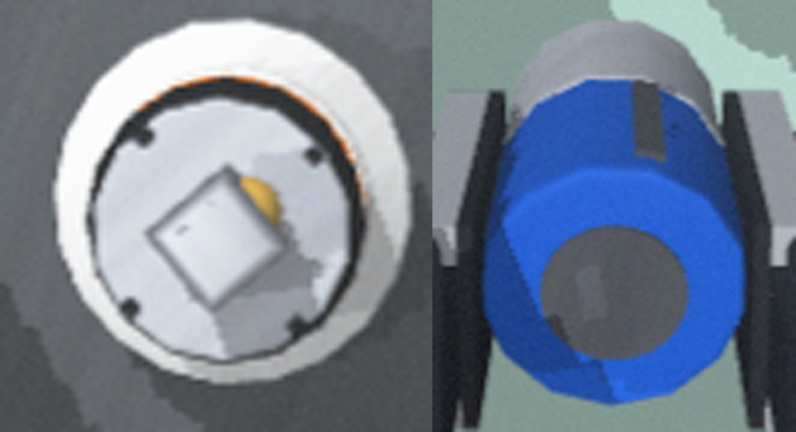

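Run:
```python
from h import *
c=np.load("c2.npy",allow_pickle=True).item();tp=np.array([.4954,-.3242,.2601]);yaw=81.17
mk=[plane(c,(a/4.8+260,b/4.8+120),.1)[:2] for a,b in((143,134),(315,154),(296,325),(128,307))]
tc=[plane(c,(a/4.8+260,b/4.8+120),.118)[:2] for a,b in((228,165),(288,245),(212,308),(147,232))]
mk=np.array(mk);tc=np.array(tc)
print("seat",mk.mean(0),"r",np.linalg.norm(mk-mk.mean(0),axis=1),"tip",tc.mean(0),"side",np.linalg.norm(tc-np.roll(tc,1,0),axis=1))
an=lambda v:np.degrees(np.arctan2(v[:,1],v[:,0]))%90
print("mark ang",an(mk-mk.mean(0)),"square side ang",an(tc-np.roll(tc,1,0)))
# adapter top centre & line
ztop=tp[2]-.054+.013
im=cv2.imread("pics/w2.png");hsv=cv2.cvtColor(im,cv2.COLOR_BGR2HSV);m=cv2.inRange(hsv,(105,120,40),(125,255,255));m[:,:270]=0;m[:,365:]=0;m[390:]=0
xs=np.nonzero(m.any(0))[0];ys=np.nonzero(m.any(1))[0];print("blue cols",xs.min(),xs.max(),"rows",ys.min(),ys.max())
cc=plane(c,((612-432)/3.459+265,292/3.456+260),ztop)[:2];print("disc centre off TCP",cc-tp[:2])
for f in(650,):
  for zz,yy in((ztop,165),(ztop-.003,158)):
    lp=plane(c,((f-432)/3.459+265,yy/3.456+260),zz)[:2];v=lp-tp[:2];print("line r",np.linalg.norm(v),"world ang",np.degrees(np.arctan2(v[1],v[0])))
```

```text
seat [ 0.49681155 -0.27089471] r [0.01580979 0.01575261 0.01577374 0.01581311] tip [ 0.49719416 -0.27062281] side [0.01260694 0.01185269 0.01197877 0.01198331]
mark ang [29.97653388 29.62182948 30.19694508 29.75423245] square side ang [29.73930089 28.55327192 30.34687397 31.57326976]
blue cols 279 355 rows 283 376
disc centre off TCP [ 2.29361807e-04 -6.23209687e-05]
line r 0.014525142415887416 world ang 65.31262306331216
line r 0.013911034747882653 world ang 64.19991690415829
```

The seat is at (0.497,−0.271). The marks lie at a radius of 15.8 mm on the 17 mm collar, and both marks and square sit at 30° mod 90. The sleeve line is at about 65° with tool yaw 81. It probably marks a flat, so I start at yaw 46.4 and press lightly.

Run:
```python
from h import *
x,y=.4969,-.2708;yaw=46.4
robot.move_pose([x,y,.235],[180,0,yaw])
robot.line_to([x,y,.210],vel=.08)
robot.pause(.2)
o=robot.observe();print(o["time"],o["tool_pos"],o["tcp_rot"],o["ft_force"])
g=robot.line_to([x,y,.1965],vel=.012,guard=4)
robot.pause(.1)
o=robot.observe();print(g,o["time"],o["tool_pos"],o["tcp_rot"],o["ft_force"],o["torque"],"mouth",o["tool_pos"][2]-.0865-.1)
cv2.imwrite("pics/w3.png",robot.grab_frame("wrist"))
```

```text
8.5833 [ 0.4970854  -0.27097418  0.21047567] [ 1.79955691e+02 -1.47354724e-03  4.64034424e+01] [ 0.80585439  0.30239943 -1.69299194]
False 9.9583 [ 0.49703016 -0.27078816  0.19665413] [ 1.79982305e+02 -1.13092167e-02  4.64045195e+01] [1.80575337 1.92897246 0.88607628] [ 0.25433021 -0.42586497 -0.01910981] mouth 0.010154130050433419
```

The adapter went past the taper without stopping, so the square is aligned and the mouth has reached the ball at about 10–12 mm, with low forces. Now I push straight down under guard.

Run:
```python
from h import *
x,y=.4969,-.2708
for z in(.1945,.1925,.1905,.1885,.187,.186,.185,.184):
    g=robot.line_to([x,y,z],vel=.012,guard=14)
    robot.pause(.08)
    o=robot.observe();f=o["ft_force"];print(g,round(o["time"],2),o["tool_pos"].round(4),f.round(1),o["tcp_rot"][2].round(1),o["torque"].round(2))
    if g or f[2]>18: break
```

```text
False 10.41 [ 0.4971 -0.2709  0.1945] [ 2.9  0.8 -0.4] 46.4 [ 0.13 -0.89  0.06]
False 10.81 [ 0.4967 -0.2704  0.1918] [ 4.   2.1 -4.7] 46.4 [ 0.42 -0.99 -0.05]
False 11.21 [ 0.4967 -0.2705  0.19  ] [ 3.9  2.4 -5.9] 46.4 [ 0.67 -0.87 -0.03]
False 11.61 [ 0.4967 -0.271   0.1885] [ 1.   0.5 -3. ] 46.4 [ 0.23 -0.26  0.  ]
False 11.97 [ 0.4969 -0.271   0.1872] [-0.8  0.8 -1.1] 46.4 [-0.    0.03 -0.02]
False 12.3 [ 0.497  -0.2709  0.1864] [-1.2 -0.3  2.8] 46.4 [ 0.03  0.26 -0.02]
False 12.63 [ 0.497  -0.2709  0.1858] [-2.5  1.5  7.6] 46.4 [0.24 0.54 0.02]
False 12.97 [ 0.4971 -0.271   0.1853] [-3.6  1.5 11.1] 46.4 [0.53 0.83 0.02]
```

Contact with the collar begins at TCP z ≈ 0.187, the height expected for the mouth at 0, and the load then rises by about 12 N at the spring rate. The downward pull just before that fits the ball snapping in. I'll press once more lightly, unload, release, and look.

Run:
```python
from h import *
x,y=.4969,-.2708
P=lambda t:(lambda o:print(t,round(o["time"],2),o["tool_pos"].round(4),o["ft_force"].round(1),round(o["gripper_width"],4)))(robot.observe())
g=robot.line_to([x,y,.183],vel=.01,guard=9);robot.pause(.1);P("press")
robot.line_to([x,y,.1866],vel=.02);robot.pause(.1);P("neutral")
robot.set_gripper(.052);robot.pause(.1);P("open")
robot.line_to([x,y,.26],vel=.12);P("up")
robot.move_pose([x-.06*np.cos(np.radians(46.4)),y-.06*np.sin(np.radians(46.4)),.28],[180,0,46.4]);robot.pause(.3);P("view")
c=robot.get_calibration("wrist");w=robot.grab_frame("wrist");s=robot.grab_frame("side");sc=robot.grab_frame("scene")
cv2.imwrite("pics/scn4.png",sc)
u=proj(c,[[x,y,.1],[x,y,.145]]);cs=robot.get_calibration("side");v=proj(cs,[[x,y,.1],[x,y,.12],[x,y,.145]]);print(u,v)
a,b=u.mean(0).astype(int);A=cv2.resize(w[max(b-70,0):b+70,max(a-70,0):a+70],(396,396),interpolation=cv2.INTER_CUBIC)
a,b=v.mean(0).astype(int);B=cv2.resize(s[b-30:b+30,a-30:a+30],(396,396),interpolation=cv2.INTER_CUBIC)
cv2.imwrite("pics/chk.png",cv2.hconcat([A,B]))
```

```text
press 13.32 [ 0.4971 -0.271   0.1848] [-5.4  3.  15.6] 0.0262
neutral 13.75 [ 0.4971 -0.2709  0.1865] [ 1.  -0.7  1.8] 0.0262
open 14.22 [ 0.4968 -0.2707  0.1865] [-0.2 -0.5  0.6] 0.0519
up 14.97 [ 0.4967 -0.2707  0.2593] [-0.5  0.3  0.2] 0.0523
view 15.63 [ 0.4559 -0.3135  0.2794] [-0.1  0.9  0.7] 0.0519
[[317.77478175 156.87049549]
 [317.7585385  159.65606374]] [[382.36700747 182.79642464]
 [382.79400146 174.89749535]
 [383.33618285 164.86772305]]
```

View pics/chk.png

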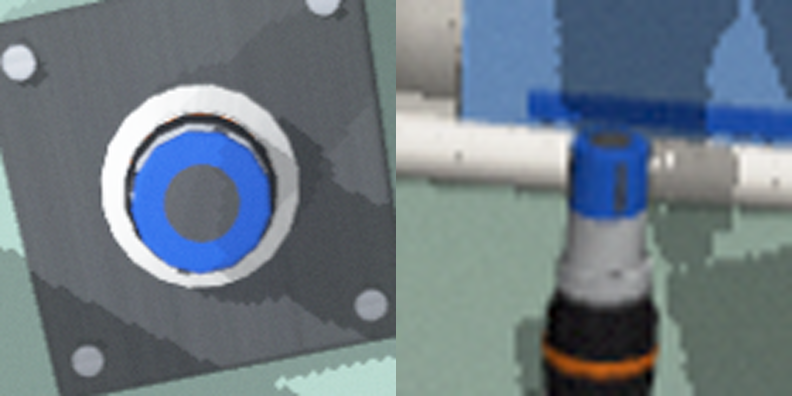

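View pics/scn4.png

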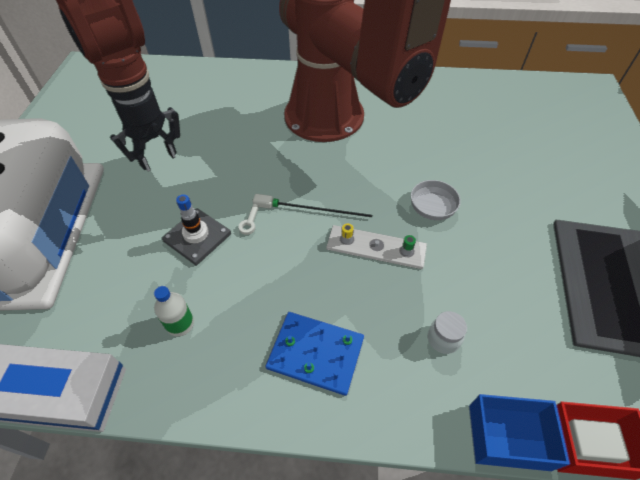

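The scene view shows blue upright on the driver at (184,203). Yellow (347,232) and green (409,245) are still on their pegs, everything else is where it was, and the arm is clear.

```bash
python3 -c "
from plant import robot
print(robot.observe()['time']);robot.job_done()"
```

```text
15.7833
the job is handed in; nothing more can be done
```

The blue adapter is fitted on the driver and released, and the job was handed in at 15.8 s of the 51 s allowed.

- **Fitting:** I gripped blue at its sleeve and lifted it off its peg. I turned it so the line on its sleeve matched the collar marks (square at 30°, tool yaw 46.4°). Treating that line as marking a flat was my guess, but the first light press slipped straight past the taper, so no twisting search was needed. I then pushed straight down, unloaded, let go and backed off.
- **Seating:** Contact with the collar came at TCP z = 0.187, within about 0.7 mm of the expected height. Beyond that the load rose in line with the 8 N/mm spring. The highest settled reading was about 17 N, and I did not log the force during the moves themselves.
- **Pictures after release:** The adapter stands upright and centred on the collar, with its top where it should be when home, though that view resolves only about 2 mm. Yellow, green and everything else look unmoved.
- **Less certain:** The click is inferred from a downward pull of about 4 N before contact and from the seating height. I could not read the ball directly and did no pull test. That pull began a little earlier than I expected, and I did not catch the force peak of passing the ball.

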